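# Tuck the matchbox under the weighted arm

## Task

Put the matchbox back in its wooden holder: lay it flat on the bed in front of the weighted arm, lengthwise, and slide it straight in under the arm's upturned nose until it is fully home at the brass back stop, with the arm resting on it and holding it down. Leave it there and do not disturb the candle glass.

Things in the scene. Friction and masses are not known exactly. Their poses are not given: they have to be found in the camera images.
- matchbox: red and brown matchbox lying flat on the worktop, loose, 20 g; 36 mm wide (its x), 54 mm long (its y), 15 mm high; it stays shut. Origin: centre of its underside, z up. Grip it across the 36 mm width.
- holder: Fixed holder: dark wood base 160 mm long (x), 90 wide (y), no side walls; its top, the bed, is at z = 8 mm. Origin: centre of its underside; +x runs from the open front to the hinge at x = 68, z = 32. Brass back stop: face at x = 28, 50 wide, 12 high over the bed. Fully home, the matchbox lies lengthwise along x (either way round), centre at x = 0 to 1, y = 0. The arm runs over the centre line.
- weight_arm (a joint): Steel rod arm with brass weight, rad: 0 = at rest, grows as its nose rises; 0.11 on the matchbox. Falls by its own weight, about 0.7 N at the foot. At rest, in the holder's frame: foot (lowest) at x = 6 mm, 8 over the bed; nose slopes up 22 deg to 19 over the bed at x = -22, tip at x = -33; weight tops out at z = 37 (45 lifted). 22 wide: fingers gripping the box's rear half pass either side.
- votive: clear pinkish candle glass, a low bowl 74 mm across and 43 mm high with a burning tealight in it, loose; a bystander to be left alone. Origin: centre of its underside.
Not all that is in view belongs to the job. Of the things that look like the matchbox, take the one that is farthest from the robot's base at the start. Leave any red look-alike of the holder alone.

How it is judged:
At the end, for the whole second after the job is handed in: The matchbox lies flat and still on the bed, lengthwise within 11 degrees, its centre at most 12 mm short of its place at the back stop and within 12 mm of the centre line, and the arm rests on it (arm joint 0.07 to 0.18 rad) (x of matchbox in the frame of holder between -0.012 and 0.006 m and y of matchbox in the frame of holder between -0.012 and 0.012 m and z of matchbox in the frame of holder between 0.003 and 0.013 m and angle between the y axis of matchbox and the x axis of holder, either way round below 0.2 rad and angle between matchbox's own z axis and vertical below 0.12 rad and value of joint weight_arm between 0.07 and 0.18 rad and linear speed of matchbox below 0.01 m/s); the robot touches nothing.
It fails at once if the candle glass is moved by more than 20 mm (distance of votive from where it was at the start of the episode above 0.02 m).
It also fails if it takes over 40 s, if anything falls off the work surface, if the arm or the gripper's body presses on something with over 40 N, if the wrist force passes 120 N, or if a joint passes its speed limit or range.

## Robot

A 6-joint arm with a two-finger parallel gripper is mounted at the origin on a cart in front of the work surface, level with it; the furniture and walls round the work are solid. World frame = base frame: x ahead of the robot, y to its left, z up, the work surface at z = 0. Lengths are in m, angles in rad, forces in N, time in s.
With the tool pointing down it reaches from about 0.3 to 0.775 m from the base axis. Payload 14.6 kg.
Tool frame: the origin (TCP) lies on the centre line of the jaws, within the pads' length; the fingertips stand 17 mm ahead of it and the grasp point (between the pads) lies 2 mm behind it (r.finger_overhang is the distance from the TCP to the fingertips, in m); z points along the fingers, y is the line along which they close (so a half turn about z gives the same grasp; the last joint's range is limited). The gripper opens to 94 mm and grips with 3 to 60 N. Pads are 16 mm wide; open, the fingers measure 119 mm over their backs; the gripper's body (75 mm by 177 mm) begins 78 mm behind the grasp point.
Start: joints at [-1.309, 0.3, 1.521, -0, 1.321, -0.067], TCP at [0.178, -0.521, 0.199] pointing down, gripper open.
Joint ranges: [-3.03, 3.03], [-0.79, 2.21], [0.23, 2.52], [-1.04, 4.18], [0, 3.07], [-2.55, 2.55]. Speed limits (rad/s): [2.22, 2.22, 2.57, 3.14, 3.14, 3.14].

## Interface

Orientations are given as a rotation vector (axis times angle).
In Python, from workcell import r gives the robot as it stands. The module is installed in compiled form; this text tells all that it offers.
- The arm moves only by the shell command python3 -m inch 'ROWS'. ROWS is JSON, a list of rows, each a list of 3 entries, a list of its own where there are three numbers: the shift along the tool's x, y, z as a fraction of full scale, then the turn, a rotation vector about the tool's x, y, z as a fraction of full scale, then the closure, from 0 (fully open) to 1 (shut). A call has exactly 10 rows; each row shifts and turns the commanded pose from where the row before left it, along the tool's axes as they then stand; what a row does not reach is not made up. Full scale, the value 1, is 0.1 m for a shift and 0.5 rad for a turn. A row lasts 1/12 s, in which the tool goes at most 41.7 mm and 7.16 degrees, less where a joint would pass 70% of its speed; a pose out of reach is approached as far as the arm can. A call with a number of a shift or a turn outside -1 to 1 is refused whole. A call with a gripper value outside its range is refused whole. The fingers move at their own pace and stop on an object; the grip force is fixed at half the most. Time passes only in rows, so rows that do not move let the fingers close, or fill a call up. It gives the time, the measured TCP pose, the force, the opening and the grip force at its end, in the units of the state.
- r.observe(): the state, without advancing time (a new reading comes with each control period).
- r.get_image(name): name is "scene" or "top" or "wrist"; returns a dict with "img" (400x640x3 uint8, red, green, blue), "intrinsics" (3x3 intrinsics, pixels), "view" (4x4, takes a point from world to camera coordinates). Camera axes: x right, y down, z forward; pixel columns grow to the right and rows downward; lengths in m; the calibration is good to about 2 mm. A picture is of the moment at which its call begins. There is no depth.
- r.job_done(): hands the job in; it is judged then, once.
The state is a dict: "t": time; "q": joint angles; "qvel": joint speeds; "effort": joint torques, N m; "position": TCP position; "orientation": TCP orientation; "wrist_force": force on the tool from outside, world axes, zero at the start; "torque": the same for the moment, N m; "opening": opening from 0.0 (shut) to 1.0 (fully open); "grasp_force": force on a finger pad.
Only numpy, scipy, OpenCV 4.12 (cv2) and the standard library are available. Lean on these libraries where they do the work, as an engineer would, in place of code of your own. Each camera call takes 0.05 s, during which the arm holds its last target. There are 200 camera calls.

## Working session

There is one attempt and no reset: what is moved stays moved. The work goes in short steps, Python scripts to look and compute and a shell command to move; the robot and the scene stay as the last step left them, time stands still between calls to the robot, and variables do not carry over. Pictures are saved under pics/ and viewed, at most 10 in all, crops included, and the job is handed in when it is done.

```bash
mkdir -p pics; cat > h.py <<'E'
from workcell import r
import numpy as np, cv2
def ray(im,u,v,z):
    K=np.array(im["intrinsics"]);V=np.array(im["view"])
    R,t=V[:3,:3],V[:3,3];c=-R.T@t
    d=R.T@np.linalg.solve(K,[u,v,1.]);return c+d*(z-c[2])/d[2]
def proj(im,p):
    K=np.array(im["intrinsics"]);V=np.array(im["view"])
    q=K@(V[:3,:3]@np.array(p)+V[:3,3]);return q[:2]/q[2]
def save(im,n): cv2.imwrite("pics/"+n,im["img"][:,:,::-1])
E
python3 - <<'E'
from h import *
import pickle
for n in("top","scene"):
    im=r.get_image(n);save(im,n+"0.png");pickle.dump(im,open(n+"0.pkl","wb"))
print(r.observe())
E
```

```text
{'t': 0.1, 'q': array([-1.30859131e+00,  3.00373151e-01,  1.52151673e+00, -2.07421325e-05,
        1.32071413e+00, -6.65971088e-02]), 'qvel': array([-1.93966176e-03, -2.19701712e-03,  4.36107755e-05, -1.02530994e-03,
       -1.01954258e-03, -9.57677173e-04]), 'effort': array([ 3.01022170e-03, -5.32645476e+01, -3.53283727e+01,  7.10361474e-02,
        2.34803266e-02, -8.75016326e-05]), 'position': array([ 0.1775301 , -0.52030162,  0.19886729]), 'orientation': array([-3.09824082e+00, -5.14001317e-01,  1.86480772e-04]), 'wrist_force': array([-0.13798379,  1.23508394, -0.90738889]), 'torque': array([-0.03701718, -0.03287343, -0.04029724]), 'grasp_force': 0.0, 'opening': 1.0005349125938725}
```

View pics/top0.png

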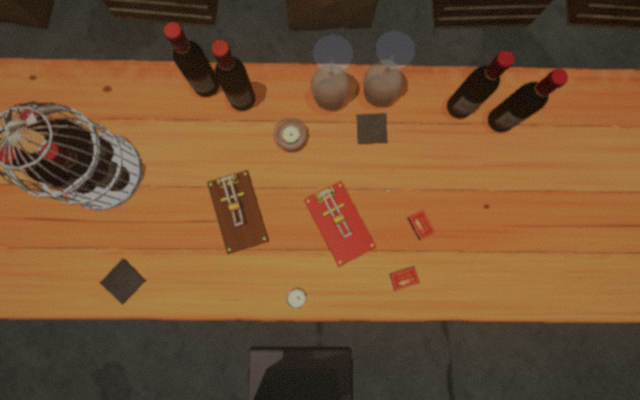

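View pics/scene0.png

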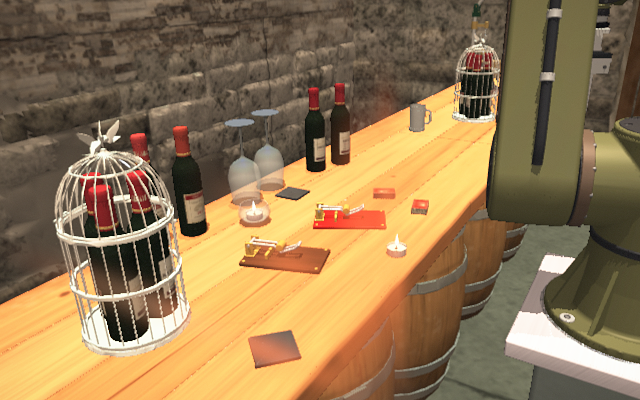

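The top view shows the brown holder at about (238,211), its red look-alike at (340,222), and matchboxes at (420,225) and (404,278). The votive is at (291,134). I'll enlarge the holder and the boxes.

```bash
python3 - <<'E'
from h import *
import pickle
im=pickle.load(open("top0.pkl","rb"));I=im["img"][:,:,::-1]
a=cv2.resize(I[160:260,195:280],None,fx=5.5,fy=5.5,interpolation=cv2.INTER_CUBIC)
b=cv2.resize(I[195:295,385:440],None,fx=5.5,fy=5.5,interpolation=cv2.INTER_CUBIC)
c=np.hstack([a,b]);print(c.shape);cv2.imwrite("pics/c1.png",c)
for p in [(238,211),(420,225),(404,278),(291,134),(297,298),(300,375)]:print(p,ray(im,*p,0.01))
V=np.array(im["view"]);print(-V[:3,:3].T@V[:3,3], proj(im,[0.178,-.52,.2]))
E
```

```text
(550, 770, 3)
(238, 211) [0.58126744 0.11816806 0.01      ]
(420, 225) [ 0.55565477 -0.26563681  0.01      ]
(404, 278) [ 0.44528203 -0.22964439  0.01      ]
(291, 134) [0.74975218 0.01006915 0.01      ]
(297, 298) [ 0.40338944 -0.00860606  0.01      ]
(300, 375) [ 0.25288502 -0.01708664  0.01      ]
[ 0.48625535 -0.03918364  0.90787491] [618.00385551 459.13810055]
```

View pics/c1.png

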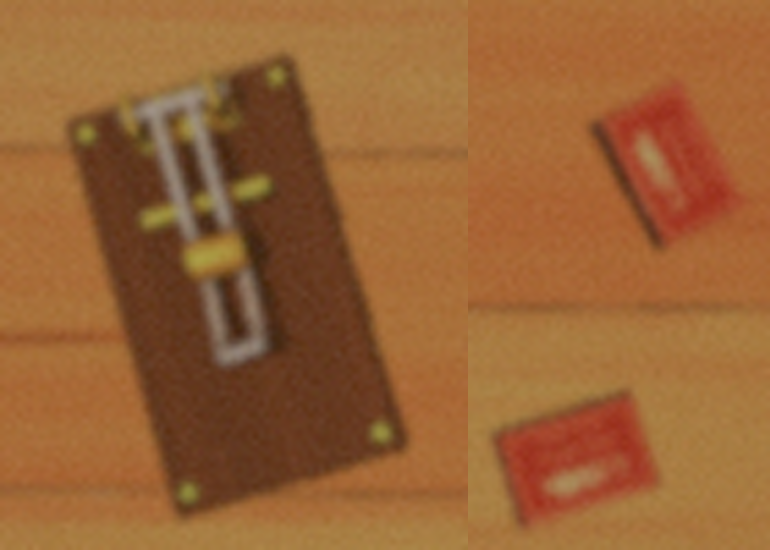

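The crop shows the holder's corners at crop pixels (70,122), (290,57), (405,447) and (182,517), with the open front at the bottom. The far matchbox's top face has corners at about (604,118), (680,82), (742,205) and (663,245).

```bash
python3 - <<'E'
from h import *
import pickle
im=pickle.load(open("top0.pkl","rb"))
f=lambda P,x0,u0,v0,z:np.array([ray(im,(x-x0+.5)/5.5+u0-.5,(y+.5)/5.5+v0-.5,z)[:2] for x,y in P])
for n,P in (("holder",f([(70,122),(290,57),(405,447),(182,517)],0,195,160,.008)),("box",f([(604,118),(680,82),(742,205),(663,245)],467.5,385,195,.015))):
    e=np.roll(P,-1,0)-P
    print(n,P.mean(0),np.linalg.norm(e,axis=1),np.degrees(np.arctan2(e[:,1],e[:,0])))
print(r.observe()["position"])
from scipy.spatial.transform import Rotation as R
print(R.from_rotvec(r.observe()["orientation"]).as_matrix().round(3))
E
```

```text
holder [0.58119337 0.11938033] [0.08786773 0.15791167 0.08753873 0.15844623] [ -72.34461653 -162.14085322  108.00427338   17.97801537]
box [ 0.55721594 -0.26824565] [0.03282606 0.05209296 0.03434012 0.05282571] [ -64.40578582 -154.2820056   116.78637559   24.08197976]
[ 0.1775301  -0.52030162  0.19886729]
[[ 0.946  0.323 -0.   ]
 [ 0.323 -0.946  0.001]
 [ 0.    -0.001 -1.   ]]
```

```bash
python3 -m inch '[[[0.3,-0.08,0],[0,0,-0.02],0],[[0.38,-0.1,0],[0,0,-0.02],0],[[0.38,-0.1,0],[0,0,-0.02],0],[[0.38,-0.1,0],[0,0,-0.02],0],[[0.38,-0.1,0],[0,0,-0.02],0],[[0.38,-0.1,0],[0,0,-0.02],0],[[0.38,-0.1,0],[0,0,-0.02],0],[[0.38,-0.1,0.1],[0,0,-0.02],0],[[0.38,-0.1,0.2],[0,0,-0.02],0],[[0.3,-0.1,0.2],[0,0,-0.03],0]]'
cat >> h.py <<'E'
from scipy.spatial.transform import Rotation as R
def go(x,y,z,yaw):
    o=r.observe();M=R.from_rotvec(o["orientation"]);c,s=np.cos(yaw),np.sin(yaw)
    T=R.from_matrix([[c,s,0],[s,-c,0],[0,0,-1]])
    print("pos",o["position"].round(4),"t",o["t"],"F",o["wrist_force"].round(1),"open",round(o["opening"],3),"g",o["grasp_force"])
    print("shift frac",(M.inv().apply(np.array([x,y,z])-o["position"])*10).round(3),"turn",((M.inv()*T).as_rotvec()*2).round(3))
E
python3 - <<'E'
from h import *
go(.5434,-.2743,.1,np.radians(25))
im=r.get_image("wrist");save(im,"w1.png")
import pickle;pickle.dump(im,open("w1.pkl","wb"))
E
```

```text
t: 0.93
position: [0.4807, -0.2962, 0.1501]
orientation: [3.067, 0.678, 0.001]
wrist_force: [1.3, -1.1, 0.1]
opening: 1.002
grasp_force: 0.0
pos [ 0.4807 -0.2962  0.1501] t 0.9333 F [ 1.3 -1.1  0.1] open 1.002 g 0.0
shift frac [0.661 0.065 0.502] turn [ 0.002 -0.001 -0.003]
```

View pics/w1.png

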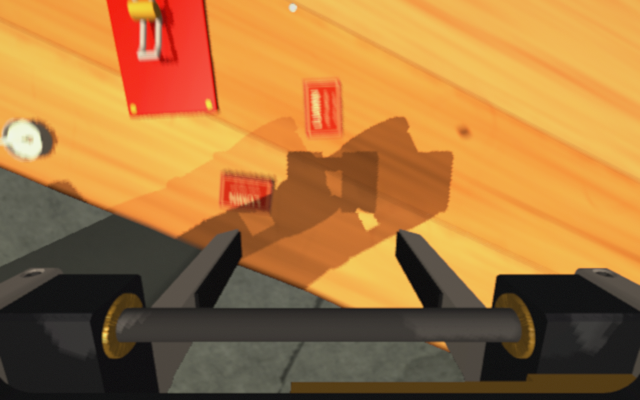

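The wrist view shows the target box at about (304–342, 79–136), with its long axis nearly vertical, so the yaw is right. I'll check its position and then approach.

```bash
python3 - <<'E'
from h import *
import pickle
im=pickle.load(open("w1.pkl","rb"))
print(ray(im,323,106,.012))
P=np.array([ray(im,*p,.015)[:2] for p in((304,81),(338,79),(342,133),(309,137))]);print(P, P.mean(0))
E
python3 -m inch '[[[0.1,0.01,0],[0,0,0],0],[[0.2,0.02,0.1],[0,0,0],0],[[0.2,0.02,0.2],[0,0,0],0],[[0.1,0.01,0.1],[0,0,0],0],[[0.06,0,0.1],[0,0,0],0],[[0,0,0],[0,0,0],0],[[0,0,0],[0,0,0],0],[[0,0,0],[0,0,0],0],[[0,0,0],[0,0,0],0],[[0,0,0],[0,0,0],0]]'
python3 - <<'E'
from h import *
go(.5434,-.2743,.1,np.radians(25))
im=r.get_image("wrist");save(im,"w2.png")
import pickle;pickle.dump(im,open("w2.pkl","wb"))
E
```

```text
[ 0.5607845  -0.26439904  0.012     ]
[[ 0.57372427 -0.23825548]
 [ 0.58899678 -0.26691237]
 [ 0.54534217 -0.29243617]
 [ 0.52799301 -0.26429908]] [ 0.55901406 -0.26547577]
t: 1.82
position: [0.541, -0.2761, 0.1014]
orientation: [3.067, 0.675, 0.001]
wrist_force: [0.3, -0.4, 0.2]
opening: 1.001
grasp_force: 0.0
pos [ 0.541  -0.2761  0.1014] t 1.8167 F [ 0.3 -0.4  0.2] open 1.001 g 0.0
shift frac [ 0.029 -0.006  0.014] turn [ 0.002 -0.001 -0.006]
```

View pics/w2.png

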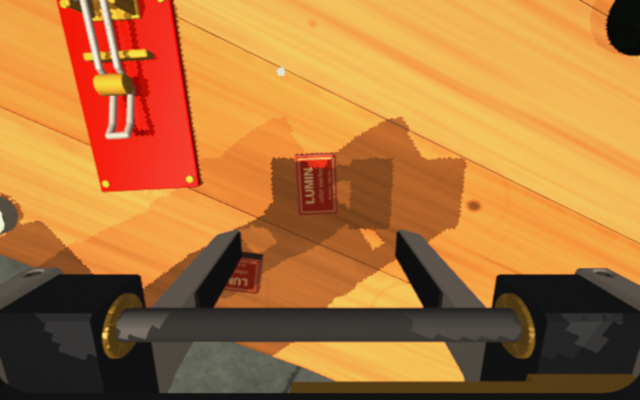

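The box is in sharp view now, with top corners at about (295,155), (334,153), (337,212) and (300,215).

```bash
python3 - <<'E'
from h import *
import pickle
im=pickle.load(open("w2.pkl","rb"))
P=np.array([ray(im,*p,.015)[:2] for p in((295,155),(334,153),(337,212),(300,215))]);e=np.roll(P,-1,0)-P
print(P.mean(0),np.linalg.norm(e,axis=1),np.degrees(np.arctan2(e[:,1],e[:,0])))
m=P.mean(0);a=np.radians(26);go(m[0]-.015*np.cos(a),m[1]-.015*np.sin(a),.020,a)
E
```

```text
[ 0.55695914 -0.26719755] [0.03345363 0.05280612 0.0334068  0.05391802] [ -62.30926438 -151.55894141  119.59675449   28.49499577]
pos [ 0.5411 -0.276   0.1012] t 1.8667 F [-0.7 -0.2 -1.1] open 0.999 g 0.0
shift frac [ 0.03  -0.01   0.812] turn [ 0.002 -0.001 -0.041]
```

```bash
python3 -m inch '[[[0.03,-0.01,0.1],[0,0,-0.07],0],[[0,0,0.2],[0,0,0],0],[[0,0,0.2],[0,0,0],0],[[0,0,0.15],[0,0,0],0],[[0,0,0.1],[0,0,0],0],[[0,0,0.06],[0,0,0],0],[[0,0,0],[0,0,0],0],[[0,0,0],[0,0,0],0.3],[[0,0,0],[0,0,0],0.5],[[0,0,0],[0,0,0],0.7]]'
python3 -m inch '[[[0,0,0],[0,0,0],0.8],[[0,0,0],[0,0,0],0.8],[[0,0,0],[0,0,0],0.8],[[0,0,0],[0,0,0],0.8],[[0,0,0],[0,0,0],0.8],[[0,0,0],[0,0,0],0.8],[[0,0,0],[0,0,0],0.8],[[0,0,0],[0,0,0],0.8],[[0,0,0],[0,0,0],0.8],[[0,0,0],[0,0,0],0.8]]'
```

```text
t: 2.7
position: [0.5439, -0.2736, 0.0204]
orientation: [3.055, 0.729, 0.002]
wrist_force: [0.9, 0.2, 0.1]
opening: 0.822
grasp_force: 0.0
t: 3.53
position: [0.5435, -0.2734, 0.0194]
orientation: [-3.056, -0.73, 0.0]
wrist_force: [-0.7, -0.9, 0.5]
opening: 0.201
grasp_force: 0.0
```

```bash
python3 - <<'E'
from h import *
import pickle
im=r.get_image("wrist");pickle.dump(im,open("w3.pkl","wb"))
im2=r.get_image("top");pickle.dump(im2,open("t3.pkl","wb"))
a=im["img"][80:400,140:500,::-1];b=cv2.resize(im2["img"][180:300,370:470,::-1],None,fx=3.5,fy=3.5)
c=np.zeros((420,720,3),np.uint8);c[:320,:360]=a;c[:,360:710]=b;cv2.imwrite("pics/c3.png",c)
E
```

```text
(no output)
```

View pics/c3.png

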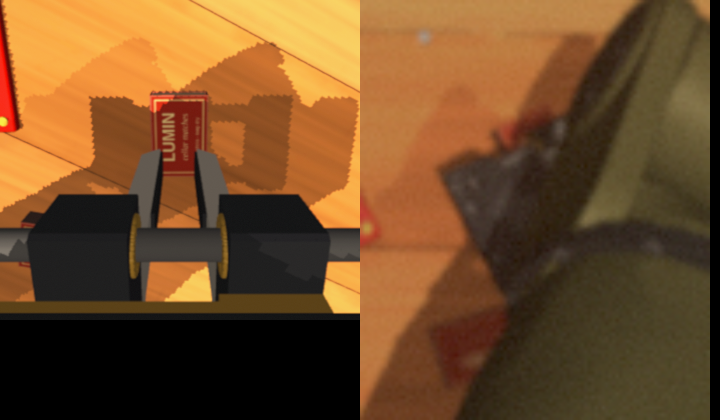

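The box is at full-frame (290–348, 172–257) and the jaws have shut at or behind its rear edge without holding it. I'll measure where it is now.

```bash
python3 - <<'E'
from h import *
import pickle
im=pickle.load(open("w3.pkl","rb"))
P=np.array([ray(im,*p,.015)[:2] for p in((290,174),(346,173),(348,256),(300,257))]);e=np.roll(P,-1,0)-P
print(P,P.mean(0),np.linalg.norm(e,axis=1),np.degrees(np.arctan2(e[:,1],e[:,0])))
o=r.observe();M=R.from_rotvec(o["orientation"]);print(o["position"],M.as_matrix().round(2))
for d in (-.0265,-.0095,.0095,.0265):
  for z in (0,.017): print(d,z,proj(im,o["position"]+M.apply([0,d,z])))
print("tcp-frame box centre",M.inv().apply(np.r_[P.mean(0),.015]-o["position"]))
E
```

```text
[[ 0.57288017 -0.2392457 ]
 [ 0.58876546 -0.26930503]
 [ 0.54118323 -0.29620781]
 [ 0.5264484  -0.26862403]] [ 0.55731932 -0.26834564] [0.03399861 0.05466103 0.03127267 0.05494539] [ -62.14513315 -150.51637421  118.11045717   32.3223832 ]
[ 0.54346703 -0.2733572   0.01942933] [[ 0.89  0.45 -0.  ]
 [ 0.45 -0.89  0.  ]
 [-0.   -0.   -1.  ]]
-0.0265 0 [276.03885952 240.87225498]
-0.0265 0.017 [279.2666291  231.44330462]
-0.0095 0 [303.13160054 240.85182058]
-0.0095 0.017 [304.2784408  231.42456199]
0.0095 0 [333.41082208 240.82898282]
0.0095 0.017 [332.23205086 231.40361492]
0.0265 0 [360.50195122 240.80854963]
0.0265 0.017 [357.24248878 231.38487332]
tcp-frame box centre [0.0146222  0.00178847 0.00442867]
```

```bash
python3 - <<'E'
from h import *
import pickle
im=pickle.load(open("w3.pkl","rb"));s=r.get_image("scene")
print(r.finger_overhang,r.observe())
a=cv2.resize(im["img"][160:290,260:380,::-1],None,fx=4,fy=4,interpolation=cv2.INTER_CUBIC)
u,v=proj(s,[.55,-.27,.01]).round().astype(int);print(u,v)
b=s["img"][max(v-43,0):v+44,max(u-26,0):u+27,::-1];b=cv2.resize(b,(320,520),interpolation=cv2.INTER_CUBIC)
cv2.imwrite("pics/c4.png",np.hstack([a,b]))
E
```

```text
0.017 {'t': 3.6833, 'q': array([-5.26240880e-01,  6.23380730e-01,  1.49933385e+00,  1.47365492e-05,
        1.01892963e+00,  5.75734541e-01]), 'qvel': array([ 0.0004256 ,  0.00052844,  0.00135339,  0.00113277, -0.00046992,
        0.00020245]), 'effort': array([ 1.02375365e-03, -6.53250432e+01, -3.00140941e+01,  6.04855316e-02,
       -2.66074069e-02,  3.50363723e-05]), 'position': array([ 0.54346425, -0.27335591,  0.0194159 ]), 'orientation': array([-3.05563404e+00, -7.29674304e-01,  4.50764039e-05]), 'wrist_force': array([ 0.89111206, -1.50749176, -1.08945381]), 'torque': array([ 0.00420766, -0.01397132, -0.02294893]), 'grasp_force': 0.0, 'opening': 0.20066344914372058}
387 192
```

View pics/c4.png

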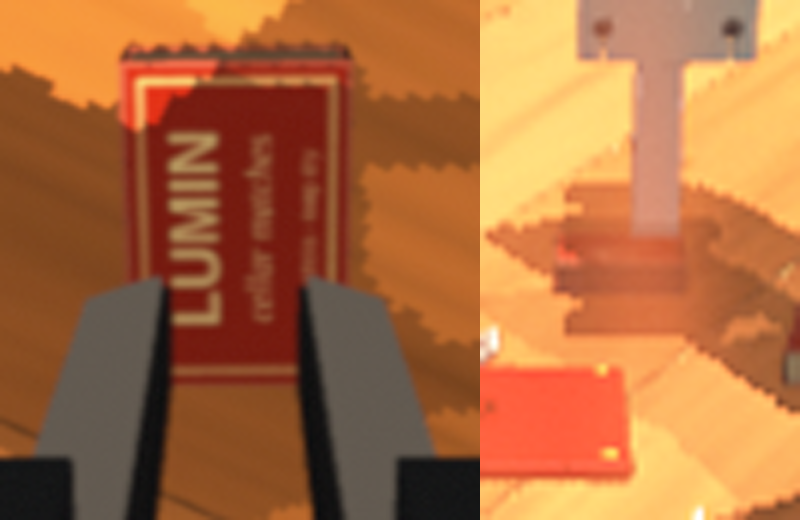

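The crop shows the finger ends stopping level with the box's top in the scene view, so the fingers sit above the box, higher than the reported TCP suggests. I'll check this by projection.

```bash
python3 - <<'E'
from h import *
s=r.get_image("scene");o=r.observe();M=R.from_rotvec(o["orientation"])
for d in(-.0095,-.022,.0095):
  for x in(-.008,.008): print("tip",d,x,proj(s,o["position"]+M.apply([x,d,.017])),"12mm higher",proj(s,o["position"]+M.apply([x,d,.005])))
c=np.array([.557,-.268]);a=np.radians(27);u=np.array([np.cos(a),np.sin(a)]);n=np.array([-u[1],u[0]])
for i in(-1,1):
  for j in(-1,1):
    p=c+i*.027*u+j*.018*n;print("box",i,j,proj(s,[*p,.015]),proj(s,[*p,0]))
V=s["view"];print(-np.array(V)[:3,:3].T@np.array(V)[:3,3])
E
```

```text
tip -0.0095 -0.008 [392.70292141 196.5515534 ] 12mm higher [392.84214982 192.09232444]
tip -0.0095 0.008 [386.26728007 196.4790383 ] 12mm higher [386.38244665 192.02452241]
tip -0.022 -0.008 [392.87256477 198.45019367] 12mm higher [393.01369024 193.95771875]
tip -0.022 0.008 [386.37875231 198.37489267] 12mm higher [386.49537818 193.88720047]
tip 0.0095 -0.008 [392.45079409 193.72975665] 12mm higher [392.58722432 189.32016969]
tip 0.0095 0.008 [386.10160369 193.66131169] 12mm higher [386.21461536 189.25633466]
box -1 -1 [394.23253904 187.71288468] [394.05577069 193.19144081]
box -1 1 [394.79678512 192.95420196] [394.61281819 198.55009385]
box 1 -1 [372.91371711 187.5239253 ] [372.83394022 192.98373266]
box 1 1 [372.9238455  192.74102263] [372.84196546 198.31736414]
[0.04047606 0.82121893 0.48742449]
```

The box is where I measured it, but the finger ends appear higher than the stated overhang gives. I'll open the jaws and feel downward in small steps.

```bash
python3 -m inch '[[[0,0,0],[0,0,0],0.5],[[0,0,0],[0,0,0],0.3],[[0,0,0],[0,0,0],0.3],[[0,0,0],[0,0,0],0.3],[[0,0,0],[0,0,0],0.3],[[0,0,0],[0,0,0],0.3],[[0,0,0],[0,0,0],0.3],[[0,0,0],[0,0,0],0.3],[[0,0,0.015],[0,0,0],0.3],[[0,0,0],[0,0,0],0.3]]'
python3 - <<'E'
from h import *
import pickle
w=r.get_image("wrist");s=r.get_image("scene")
u,v=proj(s,[.55,-.27,.01]).round().astype(int)
b=s["img"][v-45:v+35,u-40:u+40,::-1];b=cv2.resize(b,(400,400),interpolation=cv2.INTER_CUBIC)
a=w["img"][100:300,220:420,::-1];a=cv2.resize(a,(400,400),interpolation=cv2.INTER_CUBIC)
cv2.imwrite("pics/c5.png",np.hstack([a,b]));print(r.observe()["wrist_force"],u,v)
o=r.observe();M=R.from_rotvec(o["orientation"])
for d in(-.033,.033):print(proj(w,o["position"]+M.apply([0.008,d,.017])))
E
```

```text
t: 4.57
position: [0.5434, -0.2733, 0.0177]
orientation: [-3.055, -0.73, 0.0]
wrist_force: [-0.7, -0.1, -1.0]
opening: 0.701
grasp_force: 0.0
[-0.42137148  0.38072324 -0.51885395] 387 192
[269.27927171 220.27968358]
[367.39138834 220.2151208 ]
```

View pics/c5.png

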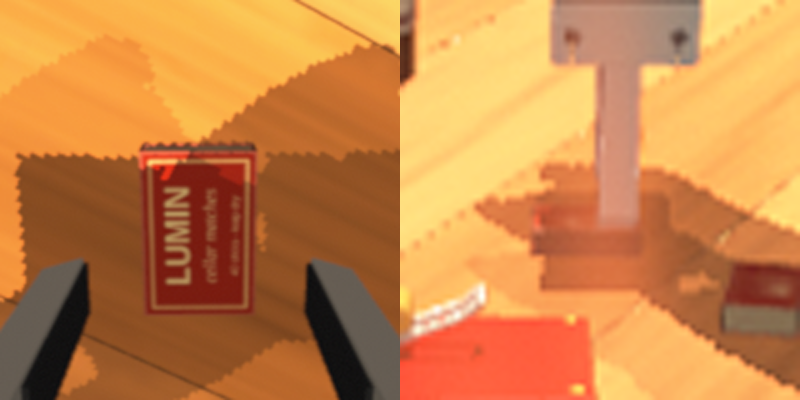

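Both views agree that the real fingertips are about 20 mm higher than the stated overhang puts them: the tip spacing is 1.65 px/mm against 1.49 predicted. I'll go down further in small steps and watch the force.

```bash
python3 -m inch '[[[0,0,0.02],[0,0,0],0.3],[[0,0,0.02],[0,0,0],0.3],[[0,0,0.02],[0,0,0],0.3],[[0,0,0.02],[0,0,0],0.3],[[0,0,0.02],[0,0,0],0.3],[[0,0,0],[0,0,0],0.3],[[0,0,0],[0,0,0],0.3],[[0,0,0],[0,0,0],0.3],[[0,0,0],[0,0,0],0.3],[[0,0,0],[0,0,0],0.3]]'
python3 - <<'E'
from h import *
w=r.get_image("wrist");s=r.get_image("scene");o=r.observe();M=R.from_rotvec(o["orientation"])
print(o["wrist_force"],o["position"],w["intrinsics"][0])
u,v=387,192
b=s["img"][v-45:v+35,u-40:u+40,::-1];b=cv2.resize(b,(400,400),interpolation=cv2.INTER_CUBIC)
a=w["img"][100:300,220:420,::-1];a=cv2.resize(a,(400,400),interpolation=cv2.INTER_CUBIC)
cv2.imwrite("pics/c6.png",np.hstack([a,b]))
E
```

```text
t: 5.5
position: [0.5435, -0.2734, 0.0081]
orientation: [3.056, 0.73, 0.0]
wrist_force: [-0.1, 1.0, 0.4]
opening: 0.7
grasp_force: 0.0
[ 0.18916128  0.97600553 -0.01253497] [ 0.54350845 -0.27339256  0.00802176] [314.81622051   0.         318.17572373]
```

View pics/c6.png

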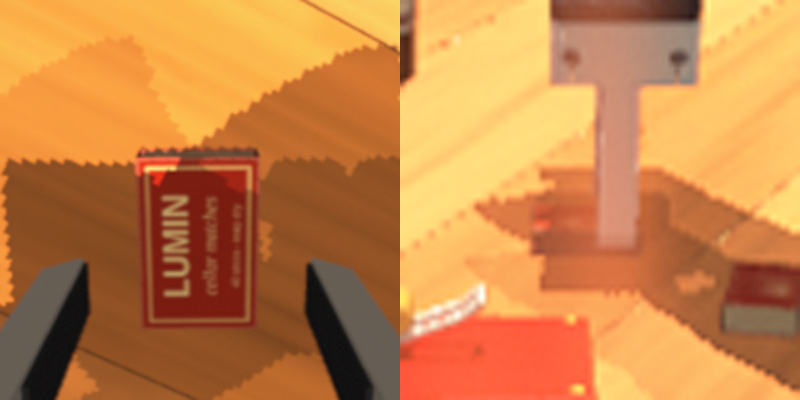

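No contact at TCP z = 8 mm, which confirms the tips really sit about 20 mm back; they're now at roughly z 12–15 mm. I'll go down 8 mm more, then feel further.

```bash
python3 -m inch '[[[0,0,0.02],[0,0,0],0.3],[[0,0,0.02],[0,0,0],0.3],[[0,0,0.02],[0,0,0],0.3],[[0,0,0.02],[0,0,0],0.3],[[0,0,0],[0,0,0],0.3],[[0,0,0],[0,0,0],0.3],[[0,0,0],[0,0,0],0.3],[[0,0,0],[0,0,0],0.3],[[0,0,0],[0,0,0],0.3],[[0,0,0],[0,0,0],0.3]]'
python3 -m inch '[[[0,0,0.01],[0,0,0],0.3],[[0,0,0.01],[0,0,0],0.3],[[0,0,0],[0,0,0],0.3],[[0,0,0],[0,0,0],0.3],[[0,0,0],[0,0,0],0.3],[[0,0,0],[0,0,0],0.3],[[0,0,0],[0,0,0],0.3],[[0,0,0],[0,0,0],0.3],[[0,0,0],[0,0,0],0.3],[[0,0,0],[0,0,0],0.3]]'
```

```text
t: 6.43
position: [0.5435, -0.2734, 0.0001]
orientation: [3.056, 0.73, 0.0]
wrist_force: [0.2, 0.8, -0.9]
opening: 0.701
grasp_force: 0.0
t: 7.27
position: [0.5435, -0.2734, -0.002]
orientation: [3.056, 0.73, 0.0]
wrist_force: [0.3, 0.3, 0.0]
opening: 0.7
grasp_force: 0.0
```

```bash
python3 -m inch '[[[0,0,0.01],[0,0,0],0.3],[[0,0,0.01],[0,0,0],0.3],[[0,0,0],[0,0,0],0.3],[[0,0,0],[0,0,0],0.3],[[0,0,0],[0,0,0],0.3],[[0,0,0],[0,0,0],0.3],[[0,0,0],[0,0,0],0.3],[[0,0,0],[0,0,0],0.4],[[0,0,0],[0,0,0],0.5],[[0,0,0],[0,0,0],0.6]]'
python3 -m inch '[[[0,0,0],[0,0,0],0.8],[[0,0,0],[0,0,0],0.8],[[0,0,0],[0,0,0],0.8],[[0,0,0],[0,0,0],0.8],[[0,0,0],[0,0,0],0.8],[[0,0,0],[0,0,0],0.8],[[0,0,0],[0,0,0],0.8],[[0,0,0],[0,0,0],0.8],[[0,0,0],[0,0,0],0.8],[[0,0,0],[0,0,0],0.8]]'
```

```text
t: 8.1
position: [0.5435, -0.2734, -0.004]
orientation: [-3.056, -0.73, -0.0]
wrist_force: [-0.5, 0.3, 0.3]
opening: 0.521
grasp_force: 0.0
t: 8.93
position: [0.5435, -0.2734, -0.0041]
orientation: [-3.056, -0.73, -0.0]
wrist_force: [1.1, 0.0, -0.6]
opening: 0.395
grasp_force: 30.0
```

The box is gripped: opening 37 mm, grip 30 N. I'll lift it and carry it over to the front of the holder.

```bash
python3 -m inch '[[[0,0,-0.1],[0,0,0],0.8],[[0,0,-0.25],[0,0,0],0.8],[[0,0,-0.25],[0,0,0],0.8],[[0,0,-0.25],[0,0,0],0.8],[[0,0,-0.25],[0,0,0],0.8],[[0,0,-0.1],[0,0,0],0.8],[[0.05,-0.15,0],[0,0,0],0.8],[[0.1,-0.27,0],[0,0,0],0.8],[[0.1,-0.27,0],[0,0,0],0.8],[[0.1,-0.27,0],[0,0,0],0.8]]'
python3 -m inch '[[[0.1,-0.27,0],[0,0,0],0.8],[[0.1,-0.27,0],[0,0,0],0.8],[[0.1,-0.27,0],[0,0,0],0.8],[[0.1,-0.27,0],[0,0,0],0.8],[[0.1,-0.27,0],[0,0,0],0.8],[[0.1,-0.27,0],[0,0,0],0.8],[[0.1,-0.27,0],[0,0,0],0.8],[[0.1,-0.27,0],[0,0,0],0.8],[[0.1,-0.27,0],[0,0,0.15],0.8],[[0.05,-0.15,0],[0,0,0.17],0.8]]'
python3 - <<'E'
from h import *
go(.5006,.0935,.06,np.radians(17.8))
E
```

```text
t: 9.77
position: [0.5307, -0.1708, 0.1156]
orientation: [-3.056, -0.729, 0.001]
wrist_force: [0.4, 0.2, -0.2]
opening: 0.395
grasp_force: 30.0
t: 10.6
position: [0.4999, 0.1037, 0.1158]
orientation: [-3.104, -0.48, 0.001]
wrist_force: [0.8, 0.4, -0.6]
opening: 0.392
grasp_force: 30.0
pos [0.4999 0.1037 0.1158] t 10.6 F [ 0.8  0.4 -0.6] open 0.392 g 29.996427297592163
shift frac [-0.024  0.099  0.558] turn [-0.001  0.001 -0.007]
```

```bash
python3 -m inch '[[[-0.024,0.05,0],[0,0,-0.007],0.8],[[0,0.05,0.1],[0,0,0],0.8],[[0,0,0.2],[0,0,0],0.8],[[0,0,0.2],[0,0,0],0.8],[[0,0,0.2],[0,0,0],0.8],[[0,0,0.1],[0,0,0],0.8],[[0,0,0.05],[0,0,0],0.8],[[0,0,0],[0,0,0],0.8],[[0,0,0],[0,0,0],0.8],[[0,0,0],[0,0,0],0.8]]'
python3 - <<'E'
from h import *
import pickle
go(.5006,.0935,.0045,np.radians(17.8))
w=r.get_image("wrist");t=r.get_image("top");pickle.dump((w,t),open("p.pkl","wb"))
# predicted holder outline drawn as dots on the wrist view (z = 8 mm)
img=w["img"][:,:,::-1].copy();c,s_=np.cos(np.radians(17.8)),np.sin(np.radians(17.8))
H=lambda x,y,z:np.array([.5812+c*x-s_*y,.1194+s_*x+c*y,z])
for p in [(-.08,.045,.008),(-.08,-.045,.008),(.08,.045,.008),(.08,-.045,.008),(.028,.025,.02),(.028,-.025,.02),(-.033,.011,.031),(-.033,-.011,.031)]:
    u,v=proj(w,H(*p));print(p,u.round(1),v.round(1));cv2.circle(img,(int(round(u)),int(round(v))),2,(255,255,0),1)
cv2.imwrite("pics/c7.png",cv2.resize(img[0:300,140:540],(800,600),interpolation=cv2.INTER_CUBIC))
E
```

```text
t: 11.43
position: [0.5021, 0.0909, 0.0319]
orientation: [3.103, 0.489, 0.002]
wrist_force: [1.3, -0.6, 0.2]
opening: 0.395
grasp_force: 30.0
pos [0.5021 0.0909 0.0319] t 11.4333 F [ 1.3 -0.6  0.2] open 0.395 g 29.999639689922333
shift frac [-0.006 -0.029  0.274] turn [ 0.001 -0.003  0.003]
(-0.08, 0.045, 0.008) 249.6 222.5
(-0.08, -0.045, 0.008) 378.7 222.6
(0.08, 0.045, 0.008) 234.4 -45.1
(0.08, -0.045, 0.008) 392.7 -44.8
(0.028, 0.025, 0.02) 269.9 50.2
(0.028, -0.025, 0.02) 357.1 50.3
(-0.033, 0.011, 0.031) 294.9 159.2
(-0.033, -0.011, 0.031) 332.2 159.2
```

View pics/c7.png

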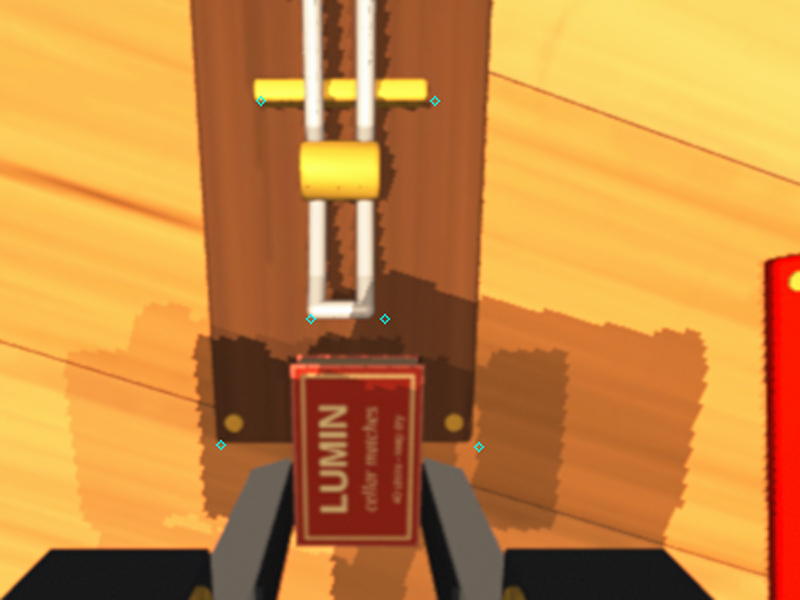

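The overlay fits within about 2 mm. The box is about 5 mm to the right of the holder's centre line (box centre col 358, holder and nose centre about 342), and the yaw is parallel. I'll shift 5 mm left, lower onto the bed, then slide in.

```bash
python3 -m inch '[[[0,-0.025,0],[0,0,0],0.8],[[0,-0.025,0.05],[0,0,0],0.8],[[0,0,0.1],[0,0,0],0.8],[[0,0,0.06],[0,0,0],0.8],[[0,0,0.04],[0,0,0],0.8],[[0,0,0.02],[0,0,0],0.8],[[0,0,0],[0,0,0],0.8],[[0,0,0],[0,0,0],0.8],[[0,0,0],[0,0,0],0.8],[[0,0,0],[0,0,0],0.8]]'
python3 - <<'E'
from h import *
c,s=np.cos(np.radians(17.8)),np.sin(np.radians(17.8))
x,y=-.0167,.002   # TCP goal in holder frame (box centre at -2 mm)
go(.5812+c*x-s*y,.1194+s*x+c*y,.0045,np.radians(17.8))
E
```

```text
t: 12.37
position: [0.4999, 0.0958, 0.0038]
orientation: [3.103, 0.489, -0.0]
wrist_force: [0.2, 0.5, -0.5]
opening: 0.397
grasp_force: 30.0
pos [0.4999 0.0958 0.0038] t 12.3667 F [ 0.2  0.5 -0.5] open 0.397 g 29.999307990074158
shift frac [ 0.679  0.004 -0.007] turn [-0.     0.     0.003]
```

```bash
python3 -m inch '[[[0.03,0,-0.005],[0,0,0],0.8],[[0.07,0,0],[0,0,0],0.8],[[0.08,0,0],[0,0,0],0.8],[[0.08,0,0],[0,0,0],0.8],[[0.08,0,0],[0,0,0],0.8],[[0.08,0,0],[0,0,0],0.8],[[0.08,0,0],[0,0,0],0.8],[[0.08,0,0],[0,0,0],0.8],[[0.05,0,0],[0,0,0],0.8],[[0.02,0,0],[0,0,0],0.8]]'
python3 - <<'E'
from h import *
c,s=np.cos(np.radians(17.8)),np.sin(np.radians(17.8))
x,y=-.0167,.002
go(.5812+c*x-s*y,.1194+s*x+c*y,.0042,np.radians(17.8))
E
```

```text
t: 13.2
position: [0.5625, 0.116, 0.0044]
orientation: [-3.103, -0.489, -0.0]
wrist_force: [-1.1, -0.7, -1.0]
opening: 0.396
grasp_force: 30.0
pos [0.5625 0.116  0.0044] t 13.2 F [-1.1 -0.7 -1. ] open 0.396 g 29.99875009059906
shift frac [0.021 0.005 0.002] turn [ 0.    -0.001  0.003]
```

Next, 1 mm nudges until it touches the back stop.

```bash
Z='[0,0,0]'; python3 -m inch '[[[0.01,0,0],[0,0,0],0.8],[[0.01,0,0],[0,0,0],0.8],[[0,0,0],[0,0,0],0.8],[[0,0,0],[0,0,0],0.8],[[0,0,0],[0,0,0],0.8],[[0,0,0],[0,0,0],0.8],[[0,0,0],[0,0,0],0.8],[[0,0,0],[0,0,0],0.8],[[0,0,0],[0,0,0],0.8],[[0,0,0],[0,0,0],0.8]]'
python3 -m inch '[[[0.01,0,0],[0,0,0],0.8],[[0.01,0,0],[0,0,0],0.8],[[0,0,0],[0,0,0],0.8],[[0,0,0],[0,0,0],0.8],[[0,0,0],[0,0,0],0.8],[[0,0,0],[0,0,0],0.8],[[0,0,0],[0,0,0],0.8],[[0,0,0],[0,0,0],0.8],[[0,0,0],[0,0,0],0.8],[[0,0,0],[0,0,0],0.8]]'
```

```text
t: 14.03
position: [0.5637, 0.1164, 0.0044]
orientation: [-3.103, -0.488, 0.0]
wrist_force: [-0.6, 0.4, -0.9]
opening: 0.394
grasp_force: 30.0
t: 14.87
position: [0.5656, 0.117, 0.0045]
orientation: [-3.103, -0.489, 0.0]
wrist_force: [0.3, 0.6, -1.5]
opening: 0.394
grasp_force: 30.0
```

```bash
python3 -m inch '[[[0.01,0,0],[0,0,0],0.8],[[0.01,0,0],[0,0,0],0.8],[[0,0,0],[0,0,0],0.8],[[0,0,0],[0,0,0],0.8],[[0,0,0],[0,0,0],0.8],[[0,0,0],[0,0,0],0.8],[[0,0,0],[0,0,0],0.8],[[0,0,0],[0,0,0],0.8],[[0,0,0],[0,0,0],0.8],[[0,0,0],[0,0,0],0.8]]'
python3 -m inch '[[[0.01,0,0],[0,0,0],0.8],[[0.01,0,0],[0,0,0],0.8],[[0,0,0],[0,0,0],0.8],[[0,0,0],[0,0,0],0.8],[[0,0,0],[0,0,0],0.8],[[0,0,0],[0,0,0],0.8],[[0,0,0],[0,0,0],0.8],[[0,0,0],[0,0,0],0.8],[[0,0,0],[0,0,0],0.8],[[0,0,0],[0,0,0],0.8]]'
```

```text
t: 15.7
position: [0.5675, 0.1176, 0.0045]
orientation: [-3.103, -0.489, -0.0]
wrist_force: [0.0, 0.0, -0.9]
opening: 0.394
grasp_force: 30.0
t: 16.53
position: [0.5684, 0.1179, 0.0041]
orientation: [3.103, 0.489, -0.005]
wrist_force: [-7.0, -2.1, 1.6]
opening: 0.394
grasp_force: 30.0
```

A 7 N push back along −x at about the expected place: the box is home. I'll ease off, open and lift straight up.

```bash
python3 -m inch '[[[-0.008,0,0.003],[0,0,0],0.8],[[0,0,0],[0,0,0],0.8],[[0,0,0],[0,0,0],0.6],[[0,0,0],[0,0,0],0.5],[[0,0,0],[0,0,0],0.4],[[0,0,0],[0,0,0],0.3],[[0,0,0],[0,0,0],0.2],[[0,0,0],[0,0,0],0.2],[[0,0,0],[0,0,0],0.2],[[0,0,0],[0,0,0],0.2]]'
python3 -m inch '[[[0,0,-0.05],[0,0,0],0.2],[[0,0,-0.1],[0,0,0],0.2],[[0,0,-0.15],[0,0,0],0.2],[[0,0,-0.2],[0,0,0],0.2],[[0,0,-0.2],[0,0,0],0.2],[[0,0,-0.2],[0,0,0],0.2],[[0,0,-0.1],[0,0,0],0.2],[[0,0,0],[0,0,0],0.2],[[0,0,0],[0,0,0],0.2],[[0,0,0],[0,0,0],0.2]]'
python3 - <<'E'
from h import *
w=r.get_image("wrist");g=w["img"];save(w,"end.png")
hsv=cv2.cvtColor(g,cv2.COLOR_RGB2HSV);m=(((hsv[...,0]<5)|(hsv[...,0]>174))&(hsv[...,1]>170)).astype(np.uint8)
m=cv2.morphologyEx(m,cv2.MORPH_CLOSE,np.ones((15,15)))
n,l,st,ce=cv2.connectedComponentsWithStats(m)
a=np.radians(17.8);c,s=np.cos(a),np.sin(a)
for i in range(1,n):
    if st[i,4]>300:
        k=cv2.findContours((l==i).astype(np.uint8),0,2)[0][0];b=cv2.boxPoints(cv2.minAreaRect(k))
        P=np.array([ray(w,*q,.023)[:2] for q in b])-[.5812,.1194];P=P@np.array([[c,-s],[s,c]])
        print(st[i],"holder frame mm:",(P*1000).round(1).tolist(),"ctr",(P.mean(0)*1000).round(1))
c0=r.observe();print(c0["position"],c0["wrist_force"],c0["opening"],c0["t"])
E
```

```text
t: 17.37
position: [0.5687, 0.118, 0.0042]
orientation: [-3.103, -0.489, -0.0]
wrist_force: [0.6, 0.3, -0.0]
opening: 0.799
grasp_force: 0.0
t: 18.2
position: [0.5681, 0.1179, 0.1031]
orientation: [-3.103, -0.489, 0.003]
wrist_force: [-0.1, -0.5, -0.4]
opening: 0.8
grasp_force: 0.0
[298 161  36  54 849] holder frame mm: [[-20.1, 20.4], [26.5, 19.7], [26.5, -9.7], [-20.1, -10.3]] ctr [3.2 5. ]
[ 470  190   98  101 5826] holder frame mm: [[1.6, -128.1], [1.7, -211.7], [-94.6, -231.4], [-94.7, -140.1]] ctr [ -46.5 -177.8]
[0.56804955 0.11791172 0.10288955] [ 0.90238137 -0.51389008 -0.1701408 ] 0.796709043419996 18.25
```

```bash
python3 -c "
from workcell import r
print(r.job_done())"
```

```text
the job is handed in; nothing more can be done
None
```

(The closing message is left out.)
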